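# Spring-return check of a kinematic tilt stage

### The arm

A 6-joint arm with a two-finger parallel gripper is mounted at the origin on the work surface. World frame = base frame: x ahead of the robot, y to its left, z up, the work surface at z = 0. Lengths are in m, angles in rad, forces in N, time in s.
With the tool pointing down it reaches from about 0.35 to 0.85 m from the base axis. Payload 8.1 kg.
Tool frame: the origin (TCP) lies at the very end of the fingers, on their centre line; the grasp point (between the pads) lies 19 mm behind it (robot.pinch_z is the distance from the TCP to the grasp point, in m); x points along the fingers, z is the direction in which the jaws open and shut, and the axes are right-handed (so a half turn about x gives the same grasp; the last joint's range is limited). The gripper opens to 93 mm and grips with 3 to 60 N. Pads are 15 mm wide; open, the fingers measure 128 mm over their backs; the gripper's body (75 mm by 188 mm) begins 65 mm behind the grasp point.
Start: joints at [-1.188, 0.13, 1.488, -0, 1.523, -0.085], TCP at [0.271, -0.536, 0.219] pointing down, gripper open.
Joint ranges: [-2.96, 2.96], [-0.89, 2.26], [0.02, 2.5], [-1.34, 4.48], [0, 2.73], [-2.66, 2.66]. Speed limits (rad/s): [2.39, 2.39, 2.79, 3.14, 3.14, 3.14].

### API

Orientations are given as a rotation vector (axis times angle).
In Python, from plant import robot, optics, ticket gives the robot as it stands.
- The arm moves only by the tool jog_arm, never from a script. Its argument "targets" is a list of rows, each a list of 7 numbers: the shift along the tool's x, y, z in cm, then the turn, a rotation vector about the tool's x, y, z in degrees, then the closure, from 0 (fully open) to 1 (shut). In form: [[dx, dy, dz, ax, ay, az, grip], ...]. A call has 1 to 5 rows; each row is the pose to reach, as a shift and turn from the pose measured when the call began, along the tool's axes at that moment; what a row does not reach only later rows make up. A row lasts 1/8 s, in which the tool goes at most 62.5 mm and 10.7 degrees, less where a joint would pass 70% of its speed; a pose out of reach is approached as far as the arm can. A call with a gripper value outside its range is refused whole. The fingers move at their own pace and stop on an object; "squeeze" is the grip in N (left out, the last holds). Time passes only in rows, so rows that repeat a pose let the fingers close. It gives the time, the measured TCP pose, the force and the opening at its end, in the units of the state.
- robot.read_state(): the state, without advancing time (a new reading comes with each control period).
- optics.read_camera(name): name is "side" or "top" or "wrist"; returns a dict with "frame" (400x640x3 uint8, red, green, blue), "vertical_fov" (degrees; the focal length in pixels is half the picture's height over the tangent of half this angle, whatever the lens; pixels are square), "cx", "cy" (the principal point, pixels), "k1" (the pictures are not rectified: a ray, as slopes to the right and down, at radius r is drawn at 1 + k1 r^2 times it, then the intrinsics apply), "R" (3x3) and "t" (3): a world point X has camera coordinates R X + t. Camera axes: x right, y down, z forward; pixel columns grow to the right and rows downward; lengths in m; the calibration is good to about 2 mm. A picture is of the moment at which its call begins. There is no depth.
- ticket.close_job(): hands the job in, once; it reports no verdict.
The state is a dict: "t": time; "q": joint angles; "dq": joint speeds; "joint_torque": joint torques, N m; "tool_pos": TCP position; "orientation": TCP orientation; "force": force on the tool from outside, world axes, zero at the start; "wrist_torque": the same for the moment, N m; "opening": finger opening in m.
Only numpy, scipy, OpenCV 4.12 (cv2) and the standard library are available. Lean on these libraries where they do the work, as an engineer would, in place of code of your own. Each camera call takes 0.05 s, during which the arm holds its last target.

### The job

Check the spring return of the tilt stage: with a fingertip, press down the free corner of its black top plate (the one with neither brass knob nor pointer) until the pointer stands at the red index on the scale, hold it there for about a second, then ease it back up, without letting it snap, until the plate is fully home, and take the hand clear. Do not force the pointer well past the index, and do not grip the plate or touch the knobs, pointer or index. Leave the specimen chamber on the plate and the things around the stage where they are.

Things in the scene. Friction and masses are not known exactly. Their poses are not given: they have to be found in the camera images.
- mount: Tilt stage, fixed with its grey breadboard (12 mm thick; x +-110 mm, y -130 to +220 mm). Origin on the bench top under the stage's middle; x runs along the line of the two knobs, y towards pointer and scale (free corner at -y), z up. On it an aluminium lower plate (top at 26 mm) and, on two adjuster screws and a ball post, the spring-loaded black top plate (see seat).
- tilt (a joint): Tilt of the black top plate in rad: 0 home (level), growing as the free corner goes down, stop at 0.22. It rocks about the line of the screw tips: along the mount's x axis at y = 0, 27 mm above the bench. Springs push it home with about 0.18 N m plus 3 N m per rad (some 6 to 14 N at the corner in use); let go, it snaps home at once.
- corner (a point): The place to press: on the upper face of the free corner, 60 mm from the rocking axis, 25 mm in from the corner's point; moves with the plate. z is the plate's upward normal. The plate is 50 mm wide here, with nothing else on it.
- pointer_tip (a point): The tip of the thin blue pointer (a strip 12 mm, then 3 mm wide) on the plate's side away from the free corner, 180 mm from the rocking axis and 59.5 mm above the bench when home. It rises as the free corner is pressed, about 3.1 mm per degree. The pointer is not to be touched.
- index_mark (a point): The middle of the red index tab (8 mm high) clamped on the edge of the white upright scale, beside the pointer's tip. The pointer is at the index when its tip is as high as this point.
- index (a joint): Height of the red index in m above the pointer's zero; it is clamped and stays where it was set for the day (0.011 to 0.028).
- knob_near: Brass knob (18 mm wide) of the adjuster screw at the plate's corner at the mount's x = -68 mm, its top 81 mm above the bench. Origin at the screw's tip, 54 mm under the top. Not to be touched.
- knob_far: The like knob at the mount's x = +68 mm. Not to be touched.
- seat (a point): Middle of the upper face of the black top plate, on which the chamber stands, 58 mm above the bench, 60 mm from corner. The plate is 120 x 120 x 10 mm, turned so that its corners lie at y = -85 mm (free), y = +85 (pointer), x = -85 and x = +85 (knobs) in the mount's axes.
- chamber: Loose round white specimen chamber, 48 mm wide, 12 mm high, standing in the middle of the plate. Origin at the centre of its underside. To be left standing.
- jar: Loose glass jar with blue cap, 48 mm wide, 65 mm high, on the bench near the free corner. Origin at the centre of its underside. To be left alone.
- post: Loose steel pedestal post, 72 mm high, 13 mm thick with a 31 mm foot, standing on the bench. Origin at the centre of its underside. To be left alone.
- driver: Loose screwdriver with orange handle (26 mm thick), 160 mm long, lying on the breadboard beside the stage, along its x axis; origin under the middle of its length. To be left alone.
Mind the look-alikes: they are no part of the job. There is more than one size of the chamber; the job needs the middle-sized.

How it is judged:
By the outcome, as a careful person would: the job done as asked, in the order asked, and still so for the second after the job is handed in, with the robot touching nothing.
It also fails if it takes over 42 s, if anything falls off the work surface, if the arm or the gripper's body presses on something with over 40 N, if the wrist force passes 120 N, or if a joint passes its speed limit or range.

## Working session

There is one attempt and no reset: what is moved stays moved. The work goes in short steps, Python scripts to look and compute and a tool call to move; the robot and the scene stay as the last step left them, time stands still between calls to the robot, and variables do not carry over. Pictures are saved under pics/ and viewed, and the job is handed in when it is done.

Besides the shell and the picture viewer there is one more tool, called after "Call:" in YAML: its name, and indented under it one key for each argument. jog_arm: Moves the arm, as the interface text tells. Its arguments: {"type":"object","properties":{"targets":{"type":"array"},"squeeze":{"type":"number"}},"required":["targets"]}

```bash
ls; mkdir -p pics
python3 - <<'E'
from plant import robot, optics, ticket
import cv2
print(robot.read_state())
for n in ["side","top","wrist"]:
    c=optics.read_camera(n); cv2.imwrite(f"pics/{n}0.png",c["frame"][:,:,::-1])
    print(n,{k:v for k,v in c.items() if k!="frame"})
E
```

```text
pics
{'t': 0.0, 'q': array([-1.18840337e+00,  1.31147881e-01,  1.48927053e+00,  8.47584774e-06,
        1.52299335e+00, -8.53832961e-02]), 'dq': array([ 0.00181549,  0.00312783, -0.00018268,  0.0009657 , -0.00139956,
        0.00309298]), 'joint_torque': array([-3.50173323e-03, -5.59843755e+01, -4.91765034e+01,  7.63827679e-02,
        3.52920243e-02, -1.36303606e-04]), 'tool_pos': array([ 0.27036191, -0.53500233,  0.21760018]), 'orientation': array([ 0.8591946 ,  1.39638841, -0.85741135]), 'force': array([-0.40009795,  0.17597276, -0.23431211]), 'wrist_torque': array([0.00293926, 0.01954022, 0.01097332]), 'opening': 0.09246297032879813}
side {'vertical_fov': 44.16862269389591, 'cx': 325.8426157603324, 'cy': 200.6115950740535, 'k1': -0.00027543412618509603, 'R': array([[-0.97308155, -0.23009761,  0.01293759],
       [-0.16249259,  0.64520556, -0.74652927],
       [ 0.1634272 , -0.72853612, -0.66522678]]), 't': array([0.60428685, 0.12296716, 0.97131515])}
top {'vertical_fov': 46.452174621967586, 'cx': 322.43140414785125, 'cy': 201.2685616649993, 'k1': -0.13586566500757363, 'R': array([[-0.0166589 , -0.99953268, -0.02563006],
       [-0.99735242,  0.01842639, -0.07034642],
       [ 0.07078581,  0.0243903 , -0.9971933 ]]), 't': array([0.07400139, 0.63949377, 1.11796942])}
wrist {'vertical_fov': 63.59289357923634, 'cx': 323.25200087269127, 'cy': 199.99449500342715, 'k1': -0.06033010405258928, 'R': array([[ 0.45064393, -0.89270317, -0.00105158],
       [-0.85424852, -0.43157312,  0.28983462],
       [-0.25919011, -0.1297139 , -0.95707617]]), 't': array([-0.59907537, -0.0343157 ,  0.39202445])}
```

View pics/side0.png

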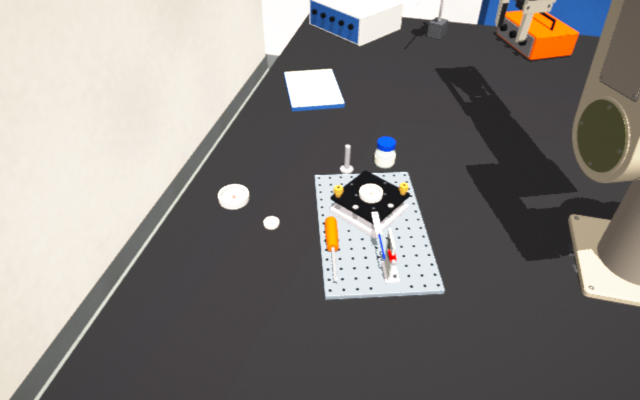

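View pics/top0.png

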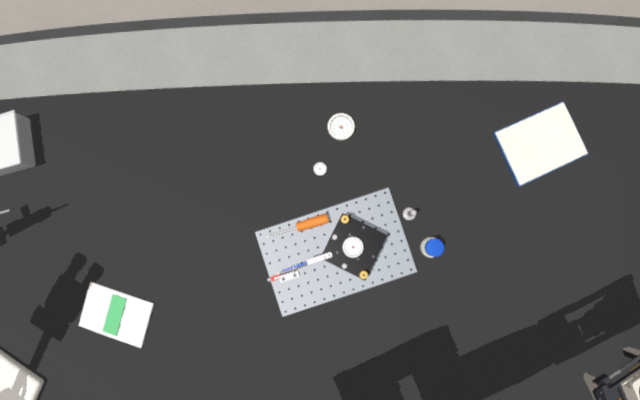

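View pics/wrist0.png

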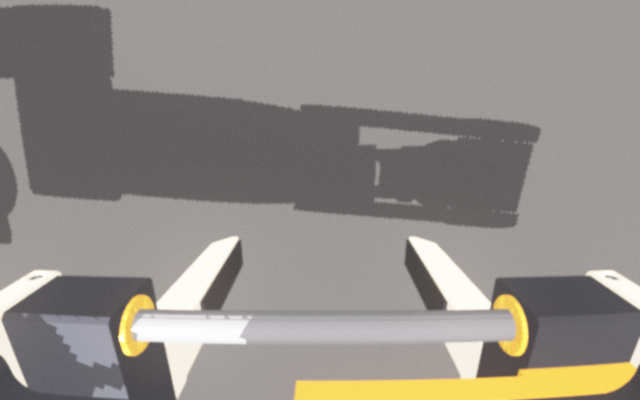

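The side and top views show the stage. In the top view the knobs are at about (345,219) and (363,275), and the chamber is at (353,247). The free corner points right, near (389,235). The post is at (410,214), the jar at (432,247), and the pointer and scale are at about (270,278). Next I'll measure these.

```bash
cat > h.py <<'E'
import numpy as np, cv2
from plant import robot, optics, ticket
from scipy.spatial.transform import Rotation as Rn
def K(c):
    f=200/np.tan(np.radians(c["vertical_fov"])/2); return np.array([[f,0,c["cx"]],[0,f,c["cy"]],[0,0,1]])
def ray(c,p):
    u=cv2.undistortPoints(np.array([[p]],float),K(c),np.array([c["k1"],0,0,0,0.]))[0,0]
    return -c["R"].T@c["t"], c["R"].T@np.array([u[0],u[1],1])
def plane(c,p,z):
    o,d=ray(c,p); return o+d*(z-o[2])/d[2]
def tri(c1,p1,c2,p2):
    o1,d1=ray(c1,p1);o2,d2=ray(c2,p2)
    s=np.linalg.lstsq(np.c_[d1,-d2],o2-o1,rcond=None)[0]
    a=o1+s[0]*d1;b=o2+s[1]*d2; return (a+b)/2,np.linalg.norm(a-b)
def proj(c,X):
    r,_=cv2.Rodrigues(c["R"]); return cv2.projectPoints(np.array(X,float).reshape(-1,1,3),r,c["t"],K(c),np.array([c["k1"],0,0,0,0.]))[0][:,0]
def blobs(c,lo,hi,amin=8):
    h=cv2.cvtColor(c["frame"],cv2.COLOR_RGB2HSV); m=cv2.inRange(h,np.array(lo),np.array(hi))
    n,l,s,ce=cv2.connectedComponentsWithStats(m); return [(ce[i].round(1),s[i]) for i in range(1,n) if s[i][4]>=amin]
def cam(n,name=None):
    c=optics.read_camera(n)
    if name: cv2.imwrite(f"pics/{name}.png",c["frame"][:,:,::-1])
    return c
E
python3 - <<'E'
from h import *
t=cam("top");s=cam("side")
for n,c in(("top",t),("side",s)):
    for col,lo,hi in(("orange/brass",(8,120,100),(30,255,255)),("red",(0,150,100),(5,255,255)),("red2",(172,150,100),(180,255,255)),("blue",(105,120,80),(130,255,255))):
        print(n,col,[(tuple(a),list(b)) for a,b in blobs(c,lo,hi,4)])
    
def crop(c,x,y,w,h,k,name):
    cv2.imwrite(f"pics/{name}.png",cv2.resize(c["frame"][y:y+h,x:x+w,::-1],None,fx=k,fy=k,interpolation=cv2.INTER_CUBIC))
crop(t,250,180,200,150,4,"topc"); crop(s,300,130,150,170,3.5,"sidec")
E
```

```text
top orange/brass [((np.float64(312.2), np.float64(222.0)), [np.int32(296), np.int32(214), np.int32(33), np.int32(17), np.int32(295)]), ((np.float64(346.4), np.float64(217.4)), [np.int32(342), np.int32(215), np.int32(8), np.int32(8), np.int32(14)]), ((np.float64(364.1), np.float64(271.9)), [np.int32(360), np.int32(270), np.int32(8), np.int32(5), np.int32(17)])]
top red []
top red2 []
top blue [((np.float64(505.6), np.float64(159.7)), [np.int32(493), np.int32(132), np.int32(26), np.int32(54), np.int32(82)]), ((np.float64(434.7), np.float64(247.1)), [np.int32(425), np.int32(238), np.int32(19), np.int32(19), np.int32(276)]), ((np.float64(301.5), np.float64(263.5)), [np.int32(301), np.int32(263), np.int32(2), np.int32(2), np.int32(4)])]
side orange/brass [((np.float64(514.7), np.float64(16.7)), [np.int32(505), np.int32(11), np.int32(18), np.int32(16), np.int32(188)]), ((np.float64(550.3), np.float64(37.4)), [np.int32(526), np.int32(12), np.int32(52), np.int32(48), np.int32(1683)]), ((np.float64(503.5), np.float64(38.5)), [np.int32(502), np.int32(37), np.int32(4), np.int32(4), np.int32(4)]
[... 825 characters left out ...]
t32(994)]), ((np.float64(488.3), np.float64(12.3)), [np.int32(478), np.int32(0), np.int32(21), np.int32(26), np.int32(407)]), ((np.float64(512.0), np.float64(5.5)), [np.int32(507), np.int32(0), np.int32(13), np.int32(11), np.int32(94)]), ((np.float64(582.4), np.float64(14.5)), [np.int32(549), np.int32(0), np.int32(62), np.int32(37), np.int32(1579)]), ((np.float64(317.5), np.float64(107.4)), [np.int32(291), np.int32(103), np.int32(54), np.int32(9), np.int32(192)]), ((np.float64(386.0), np.float64(143.4)), [np.int32(377), np.int32(136), np.int32(19), np.int32(16), np.int32(257)]), ((np.float64(381.6), np.float64(247.0)), [np.int32(379), np.int32(234), np.int32(6), np.int32(25), np.int32(44)])]
```

View pics/topc.png

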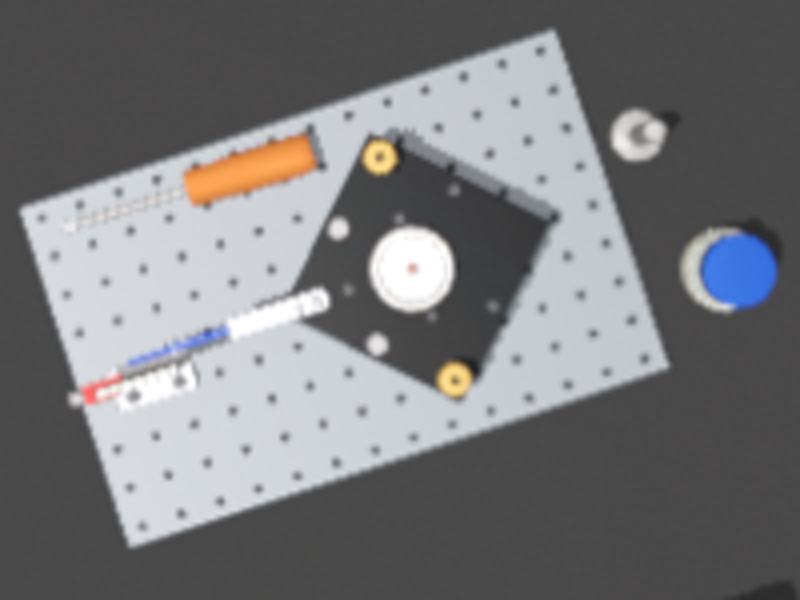

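View pics/sidec.png

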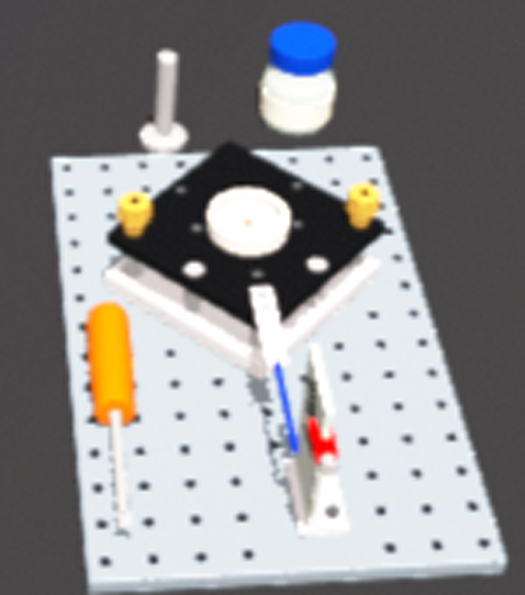

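Run:
```python
from h import *
np.set_printoptions(precision=4,suppress=True)
t=cam("top");s=cam("side")
tk=plane(t,(345,219),.081);fk=plane(t,(363.5,275),.081)
print("knobs",tk,fk,np.linalg.norm(tk-fk))
print("tri",tri(t,(345,219),s,(338.6,187.7)),tri(t,(363.5,275),s,(404.3,184.9)))
print("ch",plane(t,(353,247),.070),"mid",(tk+fk)/2)
print("corner pt",plane(t,(389.5,233.8),.058))
print("jar",plane(t,(434.7,247.1),.065),"post",plane(t,(414,212.5),.072))
print("red tri",tri(t,(275,277),s,(390.7,255.6)))
bb=[(388.7,187.3),(416.7,271.7),(282.3,316.5),(255.2,232)]
print("board",[plane(t,p,.012) for p in bb])
print(Rn.from_rotvec(robot.read_state()["orientation"]).as_matrix())
```

```text
knobs [0.5945 0.0097 0.081 ] [ 0.4645 -0.0305  0.081 ] 0.13600983940544759
tri (array([0.5938, 0.0096, 0.0792]), np.float64(0.0015356772771727366)) (array([ 0.4638, -0.0306,  0.0807]), np.float64(0.0013073379518473488))
ch [ 0.5291 -0.0079  0.07  ] mid [ 0.5295 -0.0104  0.081 ]
corner pt [ 0.5583 -0.0953  0.058 ]
jar [ 0.5249 -0.2004  0.065 ] post [ 0.6069 -0.1524  0.072 ]
red tri (array([0.4637, 0.1737, 0.0848]), np.float64(0.00105660212172362))
board [array([ 0.6732, -0.1017,  0.012 ]), array([ 0.4638, -0.1657,  0.012 ]), array([0.3592, 0.1665, 0.012 ]), array([0.5682, 0.2311, 0.012 ])]
[[-0.0001  0.8926  0.4509]
 [ 0.0004  0.4509 -0.8926]
 [-1.      0.0001 -0.0004]]
```

Run:
```python
from h import *
np.set_printoptions(precision=3,suppress=True)
w=cam("wrist"); st=robot.read_state()
RT=Rn.from_rotvec(st["orientation"]).as_matrix(); p=st["tool_pos"]
Rc=w["R"]@RT; tc=w["R"]@p+w["t"]   # tool->cam
print("cam centre in tool",-Rc.T@tc,"fwd",Rc[2],"right",Rc[0])
np.savez("ext.npz",Rc=Rc,tc=tc)
yaw=.303; X=np.array([np.cos(yaw),np.sin(yaw),0]);Y=np.array([-X[1],X[0],0]);Z=np.array([0,0,1.]);O=np.array([.5294,-.0103,0])
W=lambda x,y,z:O+x*X+y*Y+z*Z
tip=W(0,180,.0595) if 0 else W(0,.180,.0595)
idx=np.array([.4637,.1737,.0848])
print("tip",tip,"idx in mount",(idx-O)@X,(idx-O)@Y)
for tilt in (0,10,20,30):
  for sg in (1,-1):
    a=np.radians(tilt)
    x=-np.cos(a)*Z+np.sin(a)*Y       # finger dir, toward +Y
    y=sg*(np.cos(a)*Y+np.sin(a)*Z); z=np.cross(x,y)
    RT2=np.c_[x,y,z]; pc=W(0,-.060,.058)
    c=dict(w); c["R"]=Rc@RT2.T; c["t"]=tc-c["R"]@pc
    print(tilt,sg,proj(c,[tip,idx]).ravel(), (c["R"]@tip+c["t"])[2], -c["R"].T@c["t"]-O, "rel", (Rn.from_matrix(RT.T@RT2)).as_rotvec(degrees=True))
```

```text
cam centre in tool [-0.167  0.081 -0.   ] fwd [ 0.957 -0.29   0.   ] right [-0. -0.  1.]
tip [0.476 0.162 0.059] idx in mount -0.0078042596590507185 0.1952218828184333
0 1 [ 323.645 -266.13   304.81  -302.219] 0.11188816452460147 [-0.006  0.02   0.225] rel [-80.559  -0.012  -0.013]
0 -1 [323.626 511.29  333.585 556.793] 0.2510724223324674 [ 0.042 -0.134  0.225] rel [99.441 -0.014  0.012]
10 1 [ 323.535 -192.015  307.311 -261.539] 0.15277674165278116 [ 0.003 -0.009  0.236] rel [-80.34    7.017   8.281]
10 -1 [323.562 459.393 332.239 497.55 ] 0.28999753466876915 [ 0.05  -0.161  0.208] rel [99.161  8.662 -7.339]
20 1 [ 323.461 -124.991  310.286 -184.854] 0.19458108028252416 [ 0.012 -0.04   0.242] rel [-79.683  14.038  16.566]
20 -1 [323.511 413.454 331.234 445.733] 0.32566902414791504 [ 0.058 -0.184  0.187] rel [ 98.319  17.322 -14.679]
30 1 [ 323.413  -67.816  312.488 -116.535] 0.23603097673858187 [ 0.022 -0.07   0.243] rel [-78.584  21.044  24.833]
30 -1 [323.471 372.148 330.488 399.914] 0.3570030306127259 [ 0.064 -0.203  0.162] rel [ 96.91   25.953 -21.993]
```

```bash
cat >> h.py <<'E'
yaw=.303; X=np.array([np.cos(yaw),np.sin(yaw),0]);Y=np.array([-X[1],X[0],0]);Z=np.array([0,0,1.]);O=np.array([.5294,-.0103,0])
W=lambda x,y,z:O+x*X+y*Y+z*Z
def rot(tilt,sg=1):  # fingers lean toward +Y by tilt deg, tool y along sg*Y
    a=np.radians(tilt); x=-np.cos(a)*Z+np.sin(a)*Y; y=sg*(np.cos(a)*Y+np.sin(a)*Z); return np.c_[x,y,np.cross(x,y)]
def rel(pos,R,n=5):
    st=robot.read_state(); RT=Rn.from_rotvec(st["orientation"]).as_matrix()
    d=RT.T@(pos-st["tool_pos"])*100; a=Rn.from_matrix(RT.T@R).as_rotvec(degrees=True)
    print("t",round(st["t"],2),"total",d.round(2),a.round(1),"F",st["force"].round(2))
    for i in range(1,n+1): print((d*i/n).round(2).tolist(),(a*i/n).round(1).tolist())
E
python3 - <<'E'
from h import *
rel(W(0,.268,.24),rot(0),5)
E
```

```text
t 0.4 total [ -2.13  51.18 -61.64] [-80.6  -0.   -0. ] F [-0.5   0.73  0.37]
[-0.43, 10.24, -12.33] [-16.1, -0.0, -0.0]
[-0.85, 20.47, -24.66] [-32.2, -0.0, -0.0]
[-1.28, 30.71, -36.98] [-48.3, -0.0, -0.0]
[-1.71, 40.94, -49.31] [-64.4, -0.0, -0.0]
[-2.13, 51.18, -61.64] [-80.6, -0.0, -0.0]
```

Call:
jog_arm:
  targets:
    - [-0.3,4,-4.8,-8,0,0,1]
    - [-0.5,8,-9.6,-16,0,0,1]
    - [-0.8,12,-14.4,-24,0,0,1]
    - [-1,16,-19.2,-32,0,0,1]
    - [-1.2,20,-24,-40,0,0,1]
  squeeze: 10

```text
t: 1.02
tool_pos: [0.3409, -0.2295, 0.2308]
orientation: [0.314, 1.547, -0.314]
force: [1.5, 0.3, 0.4]
opening: 0.0475
```

Run:
```python
from h import *
rel(W(0,.268,.24),rot(0),8)
```

```text
t 1.02 total [-0.92 47.97 -8.54] [-40.3   0.    0. ] F [1.47 0.3  0.44]
[-0.12, 6.0, -1.07] [-5.0, 0.0, 0.0]
[-0.23, 11.99, -2.14] [-10.1, 0.0, 0.0]
[-0.35, 17.99, -3.2] [-15.1, 0.0, 0.0]
[-0.46, 23.98, -4.27] [-20.2, 0.0, 0.0]
[-0.58, 29.98, -5.34] [-25.2, 0.0, 0.0]
[-0.69, 35.97, -6.41] [-30.2, 0.0, 0.0]
[-0.81, 41.97, -7.48] [-35.3, 0.0, 0.0]
[-0.92, 47.97, -8.54] [-40.3, 0.0, 0.0]
```

Call:
jog_arm:
  targets:
    - [-0.1,6,-1.1,-5,0,0,1]
    - [-0.2,12,-2.1,-10,0,0,1]
    - [-0.3,18,-3.2,-15,0,0,1]
    - [-0.5,24,-4.3,-20,0,0,1]
    - [-0.6,30,-5.3,-25,0,0,1]

```text
t: 1.65
tool_pos: [0.4095, 0.0695, 0.2374]
orientation: [-0.03, 1.568, 0.03]
force: [2.1, -0.5, 0.5]
opening: 0.0012
```

Run:
```python
from h import *
rel(W(0,.268,.16),rot(-30),6)
```

```text
t 1.65 total [ 7.75 17.44  4.65] [-14.8  -3.8 -29.8] F [ 2.1  -0.46  0.55]
[1.29, 2.91, 0.78] [-2.5, -0.6, -5.0]
[2.58, 5.81, 1.55] [-4.9, -1.3, -9.9]
[3.87, 8.72, 2.33] [-7.4, -1.9, -14.9]
[5.17, 11.62, 3.1] [-9.9, -2.6, -19.9]
[6.46, 14.53, 3.88] [-12.4, -3.2, -24.8]
[7.75, 17.44, 4.65] [-14.8, -3.8, -29.8]
```

Call:
jog_arm:
  targets:
    - [0.5,4.5,0.8,-3,-0.8,-6,1]
    - [1.5,9,1.7,-6,-1.6,-12,1]
    - [3.5,13,3,-9,-2.4,-18,1]
    - [6,16,4,-12,-3,-24,1]
    - [7.8,17.4,4.7,-14.8,-3.8,-29.8,1]

```text
t: 2.28
tool_pos: [0.4499, 0.2472, 0.1586]
orientation: [-0.636, 1.439, -0.173]
force: [1.3, 0.2, -0.7]
opening: 0.0008
```

Run:
```python
from h import *
w=cam("wrist","w1")
print(proj(w,[W(0,.18,.0595),[.4637,.1737,.0848]]))
rel(W(0,.268,.11),rot(-30),3)
```

```text
[[322.63774984 217.54095535]
 [313.88915635 228.41808871]]
t 2.33 total [3.87 2.03 0.13] [ 0.6 -0.2  0.5] F [-4.34 -2.   -3.47]
[1.29, 0.68, 0.04] [0.2, -0.1, 0.2]
[2.58, 1.35, 0.08] [0.4, -0.1, 0.4]
[3.87, 2.03, 0.13] [0.6, -0.2, 0.5]
```

View pics/w1.png

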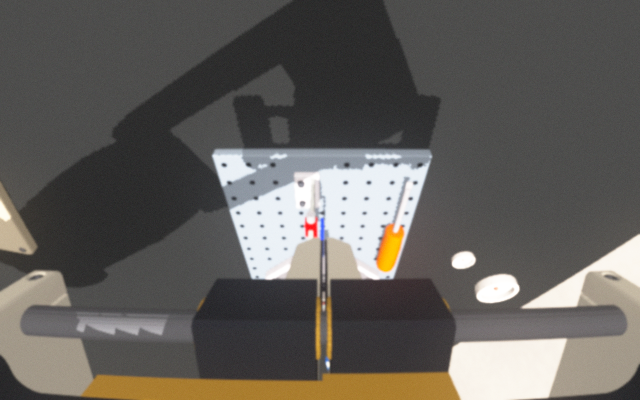

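Run:
```python
from h import *
rel(W(0,.235,.17),rot(-52),3)
```

```text
t 2.33 total [ 0.37 -3.86  0.06] [  0.6  -0.1 -21.5] F [-4.34 -2.   -3.47]
[0.12, -1.29, 0.02] [0.2, -0.0, -7.2]
[0.25, -2.58, 0.04] [0.4, -0.0, -14.3]
[0.37, -3.86, 0.06] [0.6, -0.1, -21.5]
```

Call:
jog_arm:
  targets:
    - [0.1,-1.3,0,0.2,0,-7,1]
    - [0.2,-2.6,0,0.4,0,-14,1]
    - [0.4,-3.9,0.1,0.6,-0.1,-21.5,1]
    - [0.4,-3.9,0.1,0.6,-0.1,-21.5,1]

```text
t: 2.82
tool_pos: [0.4588, 0.2134, 0.1681]
orientation: [-0.909, 1.31, -0.474]
force: [-1.3, 0.1, 0.1]
opening: 0.0005
```

Run:
```python
from h import *
w=cam("wrist","w2")
print(proj(w,[W(0,.18,.0595),[.4637,.1737,.0848]]))
print(-w["R"].T@w["t"])
rel(W(0,.235,.17),rot(-52),1)
cv2.imwrite("pics/w2c.png",cv2.resize(w["frame"][100:300,220:420,::-1],None,fx=3,fy=3,interpolation=cv2.INTER_CUBIC))
```

```text
[[325.08332186 137.30264953]
 [315.10315987 154.82138651]]
[0.40413977 0.386015   0.20679988]
t 2.88 total [-0.08 -0.07  0.  ] [ 0.1 -0.  -0.1] F [-0.18 -1.21 -0.49]
[-0.08, -0.07, 0.0] [0.1, -0.0, -0.1]
```

View pics/w2.png

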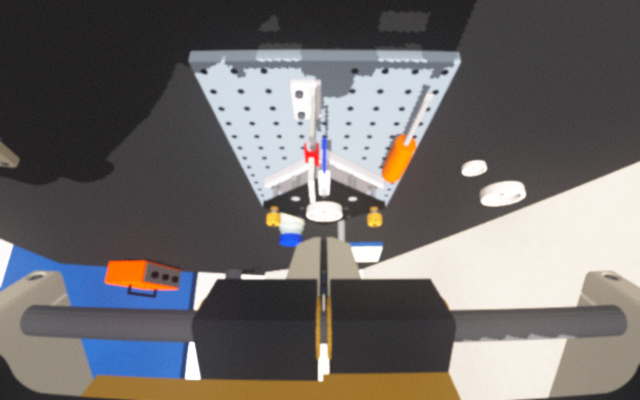

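View pics/w2c.png

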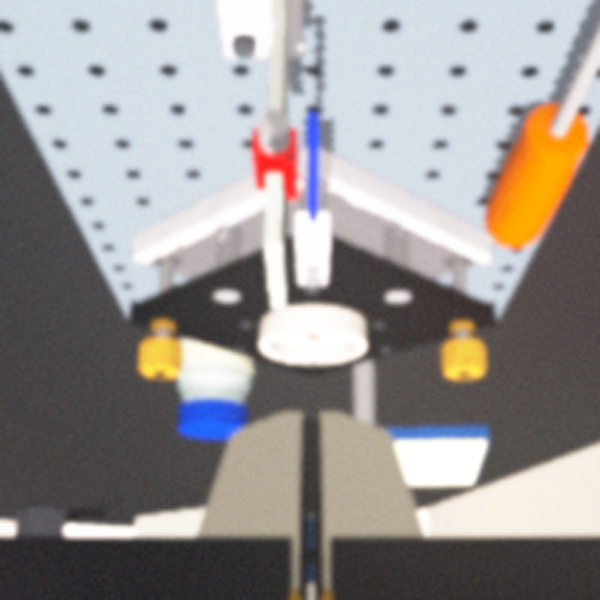

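Run:
```python
from h import *
np.set_printoptions(precision=4,suppress=True)
w=cam("wrist");s=cam("side","side2")
M=lambda P:np.array([(P-O)@X,(P-O)@Y,P[2]])
for a,b,n in (((390,229),(312.7,201.7),"scale top"),((390.7,255.6),(315.5,154.3),"red")):
    P,e=tri(s,a,w,b); print(n,M(P),e)
f=w["frame"][132:172,295:335,::-1]; g=s["frame"][225:295,365:415,::-1]
cv2.imwrite("pics/z.png",np.hstack([cv2.resize(f,(400,560),interpolation=cv2.INTER_NEAREST),cv2.resize(g,(400,560),interpolation=cv2.INTER_NEAREST)]))
```

```text
scale top [-0.0104  0.1533  0.1083] 0.0009336002802313178
red [-0.007   0.1956  0.0851] 0.0004855508021552675
```

View pics/z.png

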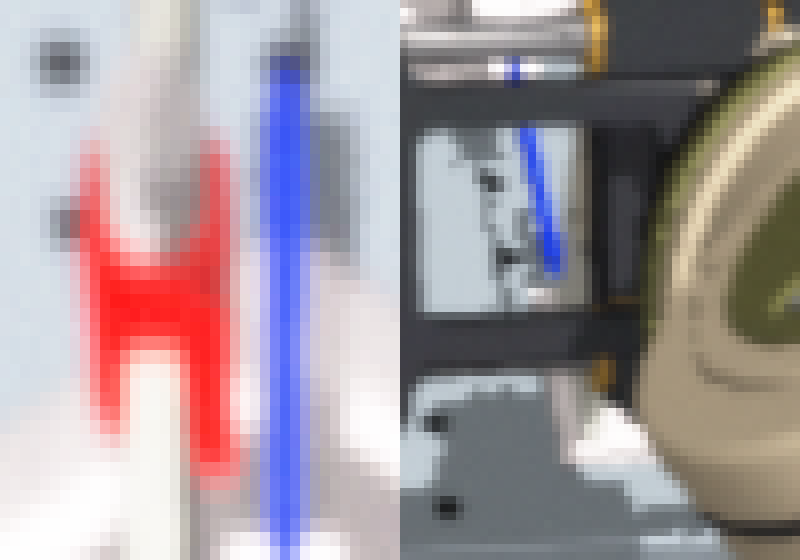

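Run:
```python
from h import *
rel(W(.03,.17,.145),rot(-60),3)
```

```text
t 2.98 total [ 6.66 -2.    2.92] [-0.1  0.  -8.2] F [ 0.14 -0.65 -0.23]
[2.22, -0.67, 0.97] [-0.0, 0.0, -2.7]
[4.44, -1.34, 1.95] [-0.1, 0.0, -5.4]
[6.66, -2.0, 2.92] [-0.1, 0.0, -8.2]
```

Call:
jog_arm:
  targets:
    - [2.2,-0.7,1,0,0,-2.7,1]
    - [4.4,-1.3,2,0,0,-5.4,1]
    - [6.6,-2,2.9,0,0,-8.2,1]
    - [6.6,-2,2.9,0,0,-8.2,1]

```text
t: 3.48
tool_pos: [0.5069, 0.16, 0.1449]
orientation: [-0.998, 1.251, -0.584]
force: [-0.8, 0.5, 0.4]
opening: 0.0005
```

Run:
```python
from h import *
w=cam("wrist","w3")
print(proj(w,[W(0,.18,.0595),W(-.007,.1956,.085)]),-w["R"].T@w["t"])
rel(W(.03,.17,.145),rot(-60),1)
cv2.imwrite("pics/w3c.png",cv2.resize(w["frame"][40:240,220:380,::-1],None,fx=3,fy=3,interpolation=cv2.INTER_CUBIC))
```

```text
[[275.20747107 104.89920515]
 [256.04958489 133.10021528]] [0.45170724 0.33607339 0.15851544]
t 3.52 total [0.05 0.05 0.04] [-0.2 -0.1 -0.1] F [-0.34 -0.1   0.28]
[0.05, 0.05, 0.04] [-0.2, -0.1, -0.1]
```

View pics/w3c.png

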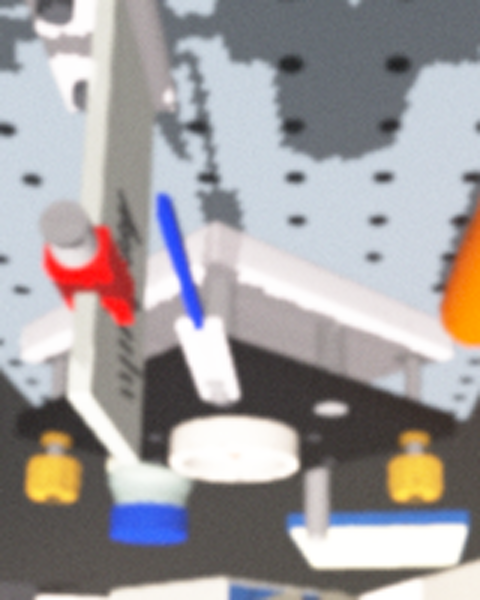

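Run:
```python
from h import *
f=cv2.imread("pics/w3.png")[98:158,225:285]
cv2.imwrite("pics/w3z.png",cv2.resize(f,(600,600),interpolation=cv2.INTER_NEAREST))
```

```text
(no output)
```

View pics/w3z.png

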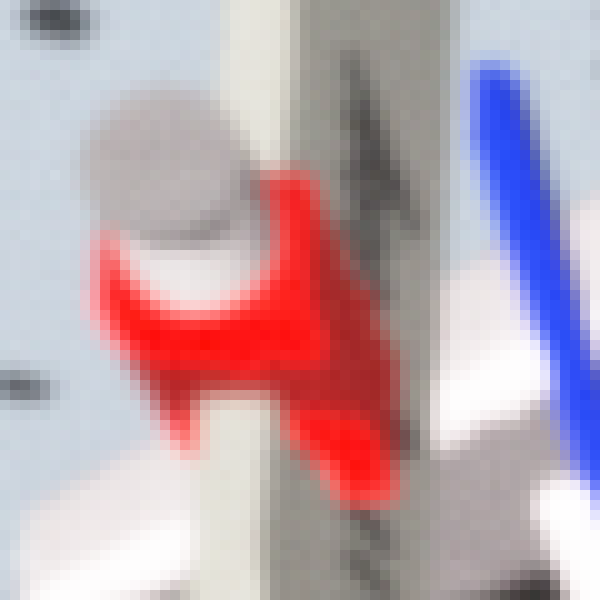

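Run:
```python
from h import *
np.set_printoptions(precision=4,suppress=True)
# rebuild w2 pose
e=np.load("ext.npz"); w=cam("wrist")
w2=dict(w); T=np.array([0.4588,0.2134,0.1681]); RT=Rn.from_rotvec([-0.909,1.31,-0.474]).as_matrix()
w2["R"]=e["Rc"]@RT.T; w2["t"]=e["tc"]-w2["R"]@T
print(-w2["R"].T@w2["t"],"(seen .4041 .3860 .2068)")
M=lambda P:np.array([(P-O)@X,(P-O)@Y,P[2]])
for n,a,b in(("front bottom",(316.8,142),(256.7,115.3)),("front top",(317.5,157),(257.5,134.5)),("back top",(318.7,166.5),(265.2,148.2)),("tip",(324,136),(274.3,104.3))):
    P,er=tri(w2,a,w,b);print(n,M(P),er)
for n,b,x,y in(("tip",(274.3,104.3),0,.18),("fb",(256.7,115.3),-.003,None),("ft",(257.5,134.5),-.003,None),("bt",(265.2,148.2),-.003,None)):
    o,d=ray(w,b)
    if y: k=(y-M(o)[1])/(d@Y); print(n,"on y plane",M(o+k*d))
    else: 
        for xx in(-.003,-.005): k=(xx-M(o)[0])/(d@X); print(n,"x plane",M(o+k*d))
```

```text
[0.4045 0.3861 0.2069] (seen .4041 .3860 .2068)
front bottom [-0.006   0.2009  0.0772] 0.0008252710788587924
front top [-0.0057  0.1965  0.0869] 0.0007531979905799955
back top [-0.0047  0.1801  0.0874] 0.0004953970848403336
tip [-0.0004  0.1804  0.0589] 0.0010079214383660455
tip on y plane [-0.0003  0.18    0.0593]
fb x plane [-0.003   0.2132  0.0841]
fb x plane [-0.005   0.2045  0.0795]
ft x plane [-0.003   0.2092  0.0924]
ft x plane [-0.005   0.2002  0.0882]
bt x plane [-0.003   0.1882  0.0909]
bt x plane [-0.005   0.1779  0.0867]
```

Run:
```python
from h import *
rel(W(.04,.195,.122),rot(-75),3)
```

```text
t 3.58 total [-0.88  3.31  0.99] [ -0.2  -0.  -15.1] F [-0.28  0.63 -0.29]
[-0.29, 1.1, 0.33] [-0.1, -0.0, -5.0]
[-0.59, 2.21, 0.66] [-0.1, -0.0, -10.1]
[-0.88, 3.31, 0.99] [-0.2, -0.0, -15.1]
```

Call:
jog_arm:
  targets:
    - [-0.3,1.1,0.3,0,0,-5,1]
    - [-0.6,2.2,0.7,0,0,-10,1]
    - [-0.9,3.3,1,-0.2,0,-15,1]
    - [-0.9,3.3,1,-0.2,0,-15,1]

```text
t: 4.08
tool_pos: [0.5083, 0.1886, 0.1204]
orientation: [-1.175, 1.129, -0.781]
force: [0.7, -0.7, 0.1]
opening: 0.0003
```

Run:
```python
from h import *
w=cam("wrist","w4")
print(proj(w,[W(0,.18,.0595),W(-.0055,.19,.083)]).round(1),-w["R"].T@w["t"])
rel(W(.04,.195,.122),rot(-75),1)
u,v=proj(w,[W(-.0055,.19,.083)])[0].astype(int)
f=w["frame"][v-40:v+40,u-50:u+50,::-1]; print(u-50,v-40)
cv2.imwrite("pics/w4z.png",cv2.resize(f,None,fx=7,fy=7,interpolation=cv2.INTER_NEAREST))
```

```text
[[260.7 146.3]
 [248.  184.4]] [0.4531957  0.36158978 0.08600363]
t 4.12 total [ 0.08 -0.04  0.  ] [ 0.1  0.  -0.2] F [-0.25  0.14  0.46]
[0.08, -0.04, 0.0] [0.1, 0.0, -0.2]
198 144
```

View pics/w4z.png

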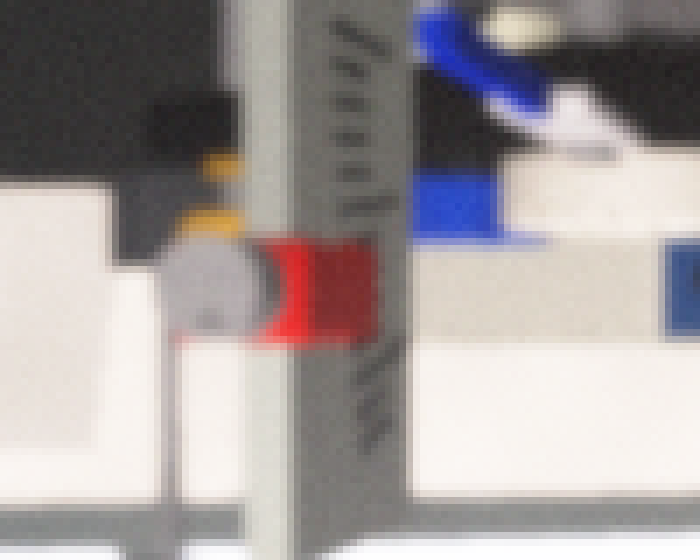

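Close level view: the red index tab's middle is at about (247,185) px and the blue tip at (259,147). That puts the index at about 83 mm high, 23.5 mm above zero, so the tilt needed is about 0.132 rad. The tip measured 59 to 60 mm, against 59.5 mm given. Now I'll move to the corner.

Run:
```python
from h import *
rel(W(0.03,.16,.25),rot(-30),5)
```

```text
t 4.12 total [  0.1  -13.31  -1.01] [ 0.1 -0.  44.8] F [-0.25  0.14  0.46]
[0.02, -2.66, -0.2] [0.0, -0.0, 9.0]
[0.04, -5.33, -0.41] [0.0, -0.0, 17.9]
[0.06, -7.99, -0.61] [0.0, -0.0, 26.9]
[0.08, -10.65, -0.81] [0.1, -0.0, 35.8]
[0.1, -13.31, -1.01] [0.1, -0.0, 44.8]
```

Call:
jog_arm:
  targets:
    - [0,-2.7,0,0,0,9,1]
    - [0,-5.3,0,0,0,18,1]
    - [0,-8,0,0,0,27,1]
    - [0,-10.7,0,0,0,36,1]
    - [0,-13.3,0,0,0,45,1]

```text
t: 4.75
tool_pos: [0.5203, 0.156, 0.2551]
orientation: [-0.622, 1.437, -0.163]
force: [0.6, -0.4, -0.8]
opening: 0.0007
```

Run:
```python
from h import *
rel(W(0.0,-.060,.16),rot(0),5)
```

```text
t 4.75 total [ 19.1  -14.66  -4.21] [ 0.   0.4 29.3] F [ 0.55 -0.37 -0.82]
[3.82, -2.93, -0.84] [0.0, 0.1, 5.9]
[7.64, -5.86, -1.69] [0.0, 0.2, 11.7]
[11.46, -8.8, -2.53] [0.0, 0.3, 17.6]
[15.28, -11.73, -3.37] [0.0, 0.4, 23.5]
[19.1, -14.66, -4.21] [0.0, 0.4, 29.3]
```

Call:
jog_arm:
  targets:
    - [3.8,-2.9,-0.8,0,0.1,5.9,1]
    - [7.6,-5.9,-1.7,0,0.2,11.7,1]
    - [11.5,-8.8,-2.5,0,0.3,17.6,1]
    - [15.3,-11.7,-3.4,0,0.4,23.5,1]
    - [19.1,-14.7,-4.2,0,0.4,29.3,1]

```text
t: 5.38
tool_pos: [0.549, -0.0695, 0.164]
orientation: [-0.237, 1.548, 0.239]
force: [0.7, 0.2, -0.0]
opening: 0.0005
```

Run:
```python
from h import *
w=cam("wrist","w5");s=cam("side","s5")
print(proj(w,[W(0,-.06,.058),W(0,-.085,.058),robot.read_state()["tool_pos"]]).round(1))
rel(W(0.0,-.060,.085),rot(0),4)
cv2.imwrite("pics/s5c.png",cv2.resize(s["frame"][130:300,280:450,::-1],None,fx=3.5,fy=3.5,interpolation=cv2.INTER_CUBIC))
```

```text
[[321.4 195.5]
 [321.5 222.1]
 [318.6 256.9]]
t 5.47 total [7.62 0.73 0.18] [-0.5  0.2  0. ] F [-0.15  0.01 -0.3 ]
[1.91, 0.18, 0.05] [-0.1, 0.1, 0.0]
[3.81, 0.37, 0.09] [-0.3, 0.1, 0.0]
[5.72, 0.55, 0.14] [-0.4, 0.2, 0.0]
[7.62, 0.73, 0.18] [-0.5, 0.2, 0.0]
```

View pics/w5.png

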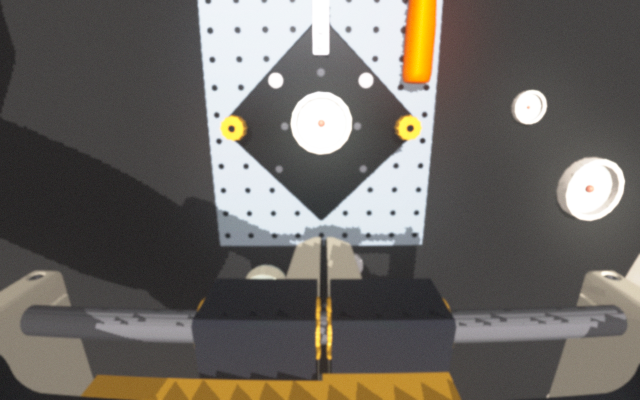

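View pics/s5c.png

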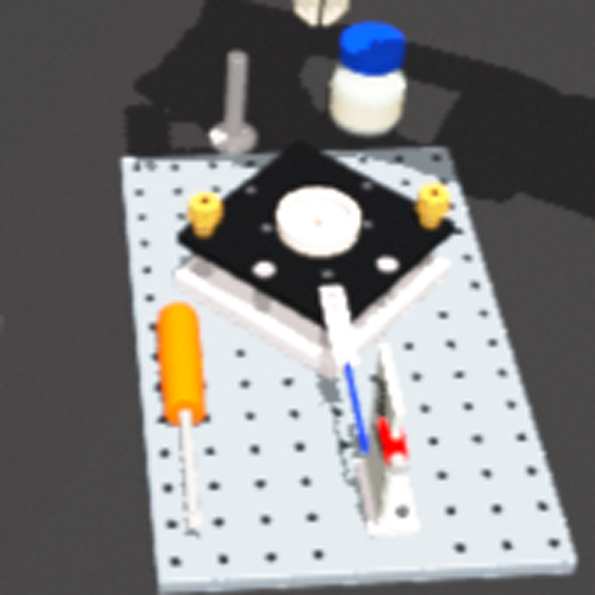

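The wrist view shows the free corner at (321,220) px, where I predicted it, and the side view of the pointer and index isn't blocked. I'll descend to just above the plate.

Call:
jog_arm:
  targets:
    - [2.2,0.2,0,-0.1,0.1,0,1]
    - [4.4,0.4,0.1,-0.3,0.1,0,1]
    - [6.6,0.6,0.1,-0.4,0.2,0,1]
    - [8.2,0.7,0.2,-0.5,0.2,0,1]
    - [8.2,0.7,0.2,-0.5,0.2,0,1]

```text
t: 6.1
tool_pos: [0.5472, -0.0673, 0.0794]
orientation: [-0.238, 1.557, 0.238]
force: [-0.4, -0.0, -0.8]
opening: 0.0004
```

Run:
```python
from h import *
w=cam("wrist","w6")
rel(W(0.0,-.060,.058),rot(0),1)
```

```text
t 6.15 total [ 2.22  0.02 -0.06] [0.  0.1 0.1] F [ 0.57 -0.1  -0.19]
[2.22, 0.02, -0.06] [0.0, 0.1, 0.1]
```

View pics/w6.png

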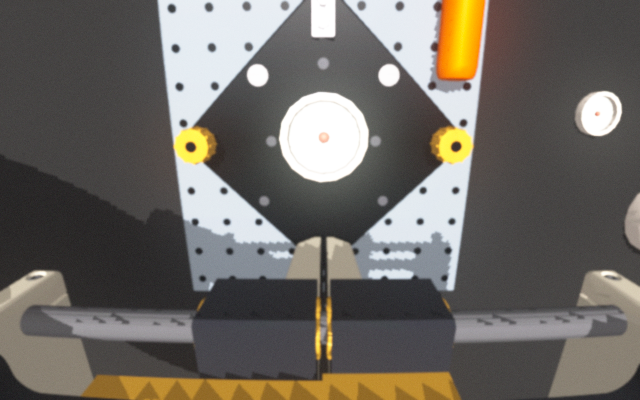

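Call:
jog_arm:
  targets:
    - [0.7,0,0,0,0,0,1]
    - [1.3,0,0,0,0,0,1]
    - [1.7,0,0,0,0,0,1]
    - [1.9,0,0,0,0,0,1]
    - [1.9,0,0,0,0,0,1]

```text
t: 6.78
tool_pos: [0.5477, -0.0676, 0.0609]
orientation: [-0.239, 1.556, 0.237]
force: [0.7, -0.4, -0.0]
opening: 0.0006
```

Call:
jog_arm:
  targets:
    - [0.1,0,0,0,0,0,1]
    - [0.2,0,0,0,0,0,1]

```text
t: 7.02
tool_pos: [0.5479, -0.0676, 0.059]
orientation: [-0.239, 1.556, 0.237]
force: [-0.1, 0.0, 0.4]
opening: 0.0003
```

Run:
```python
from h import *
rel(W(0.0,-.060,.058),rot(0),1); print(robot.read_state()["tool_pos"])
```

```text
t 7.03 total [ 0.1   0.02 -0.05] [0.  0.1 0.1] F [-0.07  0.04  0.43]
[0.1, 0.02, -0.05] [0.0, 0.1, 0.1]
[ 0.54785915 -0.06759009  0.05901635]
```

Now finer steps to find contact.

Call:
jog_arm:
  targets:
    - [0.05,0,0,0,0,0,1]
    - [0.05,0,0,0,0,0,1]

```text
t: 7.28
tool_pos: [0.5478, -0.0676, 0.0585]
orientation: [-0.239, 1.556, 0.237]
force: [-0.3, -0.5, 0.3]
opening: 0.0005
```

Call:
jog_arm:
  targets:
    - [0.05,0,0,0,0,0,1]
    - [0.05,0,0,0,0,0,1]

```text
t: 7.52
tool_pos: [0.548, -0.0676, 0.0583]
orientation: [-0.239, 1.556, 0.237]
force: [-1.0, -0.0, 2.8]
opening: 0.0005
```

Call:
jog_arm:
  targets:
    - [0.05,0,0,0,0,0,1]
    - [0.05,0,0,0,0,0,1]

```text
t: 7.78
tool_pos: [0.548, -0.0678, 0.058]
orientation: [-0.239, 1.556, 0.237]
force: [-2.0, -0.9, 3.0]
opening: 0.0008
```

Contact is at TCP z ≈ 0.0583, with about 3 N, which matches the spring preload. Next I'll press along the plate's arc, leaning the finger as the plate tilts.

Call:
jog_arm:
  targets:
    - [0.07,-0.04,0,0,0,0.9,1]
    - [0.17,-0.09,0,0,0,1.9,1]
    - [0.27,-0.14,0,0,0,2.8,1]
    - [0.38,-0.19,0,0,0,3.8,1]
    - [0.48,-0.23,0,0,0,4.7,1]

```text
t: 8.4
tool_pos: [0.5487, -0.0699, 0.0532]
orientation: [-0.174, 1.567, 0.302]
force: [-2.3, 2.0, 6.3]
opening: 0.0009
```

```bash
cat > chk.py <<'E'
from h import *
import sys
n=sys.argv[1]; np.set_printoptions(precision=4,suppress=True)
s=cam("side"); st=robot.read_state(); p=st["tool_pos"]
R=Rn.from_rotvec(st["orientation"]).as_matrix()
print("t",round(st["t"],2),"mount xyz",(p-O)@X,(p-O)@Y,p[2],"drop",.0583-p[2],"tilt deg",np.degrees(np.arctan2(R[:,0]@Y,-R[2,0])),"F",st["force"])
from scipy.optimize import brentq
phi=brentq(lambda f:.060*np.sin(f)+.031*(1-np.cos(f))-(.0583-p[2]),-.1,.3); print("phi",phi,"rise",180*np.sin(phi)-32.5*(1-np.cos(phi)))
for f in (phi,.132): print("pred tip px",f,proj(s,W(0,.180*np.cos(f)-.0325*np.sin(f),.027+.0325*np.cos(f)+.18*np.sin(f))))
print("home tip px",proj(s,W(0,.18,.0595)))
h=cv2.cvtColor(s["frame"],cv2.COLOR_RGB2HSV); m=cv2.inRange(h,np.array((105,120,80)),np.array((130,255,255)))
m[:215]=0;m[290:]=0;m[:,:350]=0;m[:,410:]=0
ys,xs=np.nonzero(m); print("blue rows",ys.min(),ys.max(),"x at bottom",xs[ys==ys.max()])
cv2.imwrite(f"pics/{n}.png",cv2.resize(s["frame"][215:285,355:425,::-1],(600,600),interpolation=cv2.INTER_NEAREST))
E
python3 chk.py s7
```

```text
t 8.45 mount xyz 0.0006870344518364354 -0.0627610368092196 0.053076205160150255 drop 0.005223794839849742 tilt deg 4.755169002203376 F [-1.9751  2.4625  5.1194]
phi 0.08528859484343376 rise 15.215208582538398
pred tip px 0.08528859484343376 [[384.3556 251.7976]]
pred tip px 0.132 [[384.5616 247.6858]]
home tip px [[383.8836 258.8977]]
blue rows 229 251 x at bottom [384 385]
```

View pics/s7.png

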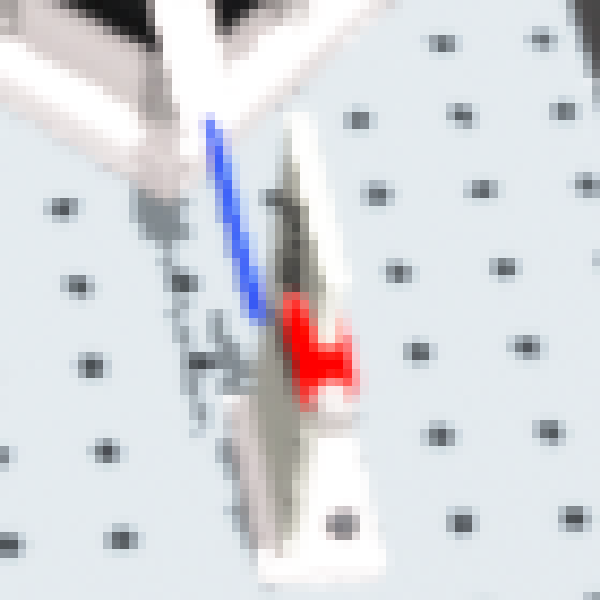

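Call:
jog_arm:
  targets:
    - [0.06,-0.03,0,0,0,0.6,1]
    - [0.12,-0.06,0,0,0,1.2,1]
    - [0.18,-0.09,0,0,0,1.8,1]
    - [0.24,-0.12,0,0,0,2.4,1]
    - [0.26,-0.14,0,0,0,2.7,1]

```text
t: 9.07
tool_pos: [0.5491, -0.071, 0.0505]
orientation: [-0.135, 1.573, 0.341]
force: [-2.2, 2.3, 7.3]
opening: 0.0005
```

```bash
python3 chk.py s8
```

```text
t 9.12 mount xyz 0.0007474209991940634 -0.06383011943243012 0.05048229871886001 drop 0.00781770128113999 tilt deg 7.557357320114757 F [-2.561   2.9864  6.0872]
phi 0.12650352576756102 rise 22.45024515924834
pred tip px 0.12650352576756102 [[384.5394 248.1773]]
pred tip px 0.132 [[384.5616 247.6858]]
home tip px [[383.8836 258.8977]]
blue rows 227 248 x at bottom [385]
```

View pics/s8.png

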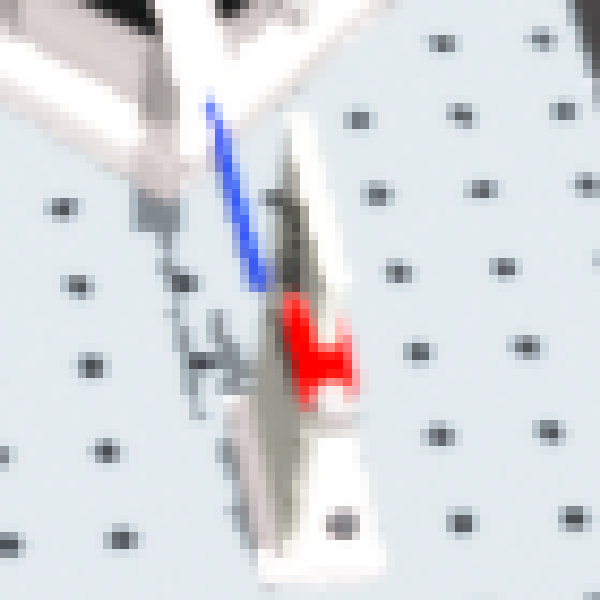

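Run:
```python
from h import *
np.set_printoptions(precision=4,suppress=True)
s=cam("side"); M=lambda P:np.array([(P-O)@X,(P-O)@Y,P[2]])
for y,z in((.180,.087),(.180,.079),(.1985,.087),(.1985,.079)): print(y,z,proj(s,W(-.0055,y,z)))
f=s["frame"][244:268,383:400]; h=cv2.cvtColor(f,cv2.COLOR_RGB2HSV); print(((h[...,0]<8)&(h[...,1]>120)).astype(int))
e=np.load("ext.npz")
def wc(T,r):
    c=cam("wrist") if 0 else dict(vertical_fov=63.59289357923634,cx=323.25200087269127,cy=199.99449500342715,k1=-0.06033010405258928)
    RT=Rn.from_rotvec(r).as_matrix(); c["R"]=e["Rc"]@RT.T; c["t"]=e["tc"]-c["R"]@np.array(T); return c
w3=wc([0.5069,.16,.1449],[-.998,1.251,-.584]); w4=wc([.5083,.1886,.1204],[-1.175,1.129,-.781])
def zat(c,p,y):
    o,d=ray(c,p); k=(y-M(o)[1])/(d@Y); return M(o+k*d)
def off(x,y): return (198+x/7-.5,144+y/7-.5)
for n,p,y in(("ft",off(305,346),.1985),("fb",off(305,238),.1985),("bt",off(375,340),.180),("bb",off(375,240),.180),("tip",off(432,20),.18)):
    print("w4",n,zat(w4,p,y))
def o3(x,y): return (225+x/10-.5,98+y/10-.5)
for n,p,y in(("ft",o3(325,365),.1985),("fb",o3(315,175),.1985),("bt",o3(402,500),.18),("bb",o3(385,320),.18),("tip",o3(495,65),.18)):
    print("w3",n,zat(w3,p,y))
for n,p3,p4 in(("ft",o3(325,365),off(305,346)),("fb",o3(315,175),off(305,238)),("bt",o3(402,500),off(375,340)),("tip",o3(495,65),off(432,20))):
    P,er=tri(w3,p3,w4,p4); print("tri34",n,M(P),er)
for n,p3,ps in(("bt",o3(402,500),(389.3,249.2)),("fb",o3(315,175),(390.8,262.4))):
    P,er=tri(w3,p3,s,ps); print("tri3s",n,M(P),er)
for n,p3,ps in(("bt",off(375,340),(389.3,249.2)),("fb",off(305,238),(390.8,262.4))):
    P,er=tri(w4,p3,s,ps); print("tri4s",n,M(P),er)
```

```text
0.18 0.087 [[388.3714 248.399 ]]
0.18 0.079 [[387.9348 251.4581]]
0.1985 0.087 [[390.1221 256.207 ]]
0.1985 0.079 [[389.6678 259.2667]]
[[0 0 0 0 0 0 0 0 0 0 0 0 0 0 0 0 0]
 [0 0 0 0 0 0 0 0 0 0 0 0 0 0 0 0 0]
 [0 0 0 0 0 0 0 0 0 0 0 0 0 0 0 0 0]
 [0 0 0 0 0 0 0 0 0 0 0 0 0 0 0 0 0]
 [0 0 0 0 0 0 0 0 0 0 0 0 0 0 0 0 0]
 [0 0 0 0 0 1 1 0 0 0 0 0 0 0 0 0 0]
 [0 0 0 0 0 1 1 1 0 0 0 0 0 0 0 0 0]
 [0 0 0 0 0 1 1 1 0 0 0 0 0 0 0 0 0]
 [0 0 0 0 0 1 1 1 0 0 0 0 0 0 0 0 0]
 [0 0 0 0 0 1 1 1 1 0 0 0 0 0 0 0 0]
 [0 0 0 0 0 1 1 1 1 0 0 0 0 0 0 0 0]
 [0 0 0 0 0 1 1 1 1 1 1 1 0 0 0 0 0]
 [0 0 0 0 0 0 1 1 1 1 1 1 1 0 0 0 0]
 [0 0 0 0 0 0 1 1 1 1 1 1 1 0 0 0 0]
 [0 0 0 0 0 0 1 1 1 1 1 1 1 0 0 0 0]
 [0 0 0 0 0 0 1 1 1 1 1 1 1 0 0 0 0]
 [0 0 0 0 0 0 0 1 1 0 0 0 0 0 0 0 0]
 [0 0 0 0 0 0 0 1 0 0 0 0 0 0 0 0 0]
 [0 0 0 0 0 0 0 0 0 0 0 0 0 0 0 0 0]
 [0 0 0 0 0 0 0 0 0 0 0 0 0 0 0 0 0]
 [0 0 0 0 0 0 0 0 0 0 0 0 0 0 0 0 0]
 [0 0 0 0 0 0 0 0 0 0 0 0 0 0 0 0 0]
 [0 0 0 0 0 0 0 0 0 0 0 0 0 0 0 0 0]
 [0 0 0 0 0 0 0 0 0 0 0 0 0 0 0 0 0]]
w4 ft [-0.007   0.1985  0.0878]
w4 fb [-0.007   0.1985  0.0792]
w4 bt [-0.0055  0.18    0.0874]
w4 bb [-0.0055  0.18    0.0786]
w4 tip [-0.0005  0.18    0.0593]
w3 ft [-0.0054  0.1985  0.0867]
w3 fb [-0.0065  0.1985  0.0758]
w3 bt [-0.0046  0.18    0.0867]
w3 bb [-0.0062  0.18    0.0753]
w3 tip [-0.0003  0.18    0.0587]
tri34 ft [-0.0056  0.2011  0.0878] 0.0015400924904795837
tri34 fb [-0.0051  0.2054  0.0794] 0.0003645799580944897
tri34 bt [-0.0047  0.1819  0.0874] 0.0008364306786455095
tri34 tip [-0.0001  0.1815  0.0595] 0.00014680612144024133
tri3s bt [-0.0054  0.1827  0.0879] 0.002472565187589267
tri3s fb [-0.0053  0.2067  0.0801] 0.0013869306763150276
tri4s bt [-0.0059  0.1822  0.0874] 0.0016622931326966046
tri4s fb [-0.0056  0.2061  0.0795] 0.0010612186534189694
```

Call:
jog_arm:
  targets:
    - [0.03,-0.01,0,0,0,0.1,1]
    - [0.06,-0.02,0,0,0,0.2,1]

```text
t: 9.43
tool_pos: [0.5492, -0.0711, 0.0501]
orientation: [-0.131, 1.574, 0.344]
force: [-4.2, 0.3, 6.6]
opening: 0.0005
```

```bash
python3 chk.py s9
```

```text
t 9.47 mount xyz 0.000782458381684129 -0.0639348064131347 0.05011357250505566 drop 0.008186427494944339 tilt deg 7.804783825045786 F [-2.8822  1.786   7.8841]
phi 0.13231036080393502 rise 23.462380604977966
pred tip px 0.13231036080393502 [[384.5629 247.658 ]]
pred tip px 0.132 [[384.5616 247.6858]]
home tip px [[383.8836 258.8977]]
blue rows 229 247 x at bottom [384 385]
```

Call:
jog_arm:
  targets:
    - [0.03,0,0,0,0,0,1]
    - [0.03,0,0,0,0,0,1]
    - [0.03,0,0,0,0,0,1]
    - [0.03,0,0,0,0,0,1]
    - [0.03,0,0,0,0,0,1]

```text
t: 10.1
tool_pos: [0.5492, -0.0711, 0.0501]
orientation: [-0.13, 1.574, 0.345]
force: [-2.8, 1.2, 7.8]
opening: 0.0004
```

```bash
python3 chk.py s10
```

```text
t 10.15 mount xyz 0.000720926586568415 -0.06392499393000095 0.0500709012754014 drop 0.0082290987245986 tilt deg 7.858060202667437 F [-3.9305  1.6777  7.7016]
phi 0.1329815780845427 rise 23.57925323192282
pred tip px 0.1329815780845427 [[384.5655 247.5979]]
pred tip px 0.132 [[384.5616 247.6858]]
home tip px [[383.8836 258.8977]]
blue rows 226 247 x at bottom [384 385]
```

View pics/s10.png

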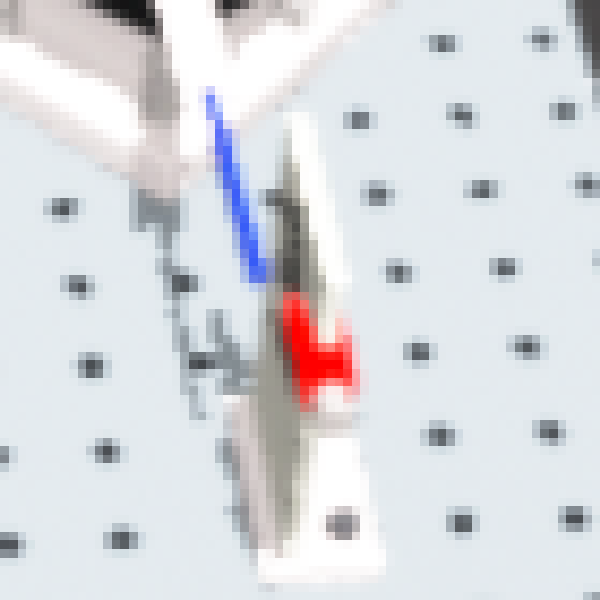

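Call:
jog_arm:
  targets:
    - [0.03,0,0,0,0,0,1]
    - [0.03,0,0,0,0,0,1]
    - [0.03,0,0,0,0,0,1]
    - [0.03,0,0,0,0,0,1]
    - [0.03,0,0,0,0,0,1]

```text
t: 10.78
tool_pos: [0.5492, -0.0711, 0.0501]
orientation: [-0.129, 1.574, 0.345]
force: [-3.0, 1.2, 7.4]
opening: 0.0002
```

```bash
python3 chk.py s11
```

```text
t 10.82 mount xyz 0.0007565788370053486 -0.06394267536552557 0.050061298710924226 drop 0.008238701289075771 tilt deg 7.905067873014415 F [-3.9203  0.815   8.3144]
phi 0.13313260391180504 rise 23.60554643054198
pred tip px 0.13313260391180504 [[384.5661 247.5843]]
pred tip px 0.132 [[384.5616 247.6858]]
home tip px [[383.8836 258.8977]]
blue rows 226 247 x at bottom [384 385]
```

Held for over 1.3 s. Now easing back slowly along the arc.

Call:
jog_arm:
  targets:
    - [-0.03,0.02,0,0,0,-0.4,1]
    - [-0.08,0.05,0,0,0,-0.9,1]
    - [-0.13,0.08,0,0,0,-1.4,1]
    - [-0.18,0.1,0,0,0,-1.9,1]
    - [-0.23,0.13,0,0,0,-2.4,1]

```text
t: 11.45
tool_pos: [0.5489, -0.0702, 0.0526]
orientation: [-0.162, 1.569, 0.313]
force: [-2.7, 1.0, 5.2]
opening: 0.0006
```

Call:
jog_arm:
  targets:
    - [-0.05,0.02,0,0,0,-0.5,1]
    - [-0.1,0.05,0,0,0,-1,1]
    - [-0.15,0.08,0,0,0,-1.5,1]
    - [-0.2,0.1,0,0,0,-2,1]
    - [-0.25,0.13,0,0,0,-2.5,1]

```text
t: 12.08
tool_pos: [0.5486, -0.0691, 0.0552]
orientation: [-0.196, 1.563, 0.279]
force: [-1.9, 2.1, 4.2]
opening: 0.0008
```

```bash
python3 chk.py s12
```

```text
t 12.12 mount xyz 0.0007378720965272482 -0.061825058413646626 0.055247643969925236 drop 0.0030523560300747613 tilt deg 3.0035878276655668 F [-2.4523  0.7284  4.2306]
phi 0.050241777654000314 rise 8.998705583540293
pred tip px 0.050241777654000314 [[384.1764 254.7815]]
pred tip px 0.132 [[384.5616 247.6858]]
home tip px [[383.8836 258.8977]]
blue rows 231 254 x at bottom [384]
```

Remaining 3 mm, slower toward home.

Call:
jog_arm:
  targets:
    - [-0.04,0.02,0,0,0,-0.4,1]
    - [-0.08,0.04,0,0,0,-0.8,1]
    - [-0.12,0.05,0,0,0,-1.2,1]
    - [-0.16,0.07,0,0,0,-1.6,1]
    - [-0.2,0.09,0,0,0,-2,1]

```text
t: 12.75
tool_pos: [0.5483, -0.0683, 0.0573]
orientation: [-0.224, 1.558, 0.251]
force: [-1.9, 1.0, 3.3]
opening: 0.0006
```

Call:
jog_arm:
  targets:
    - [-0.03,0.01,0,0,0,-0.2,1]
    - [-0.05,0.02,0,0,0,-0.4,1]
    - [-0.08,0.03,0,0,0,-0.6,1]
    - [-0.1,0.04,0,0,0,-0.8,1]
    - [-0.13,0.05,0,0,0,-1,1]

```text
t: 13.38
tool_pos: [0.5482, -0.0679, 0.0585]
orientation: [-0.237, 1.556, 0.237]
force: [-0.1, 0.4, -0.3]
opening: 0.0003
```

Call:
jog_arm:
  targets:
    - [-0.03,0,0,0,0,0,1]
    - [-0.06,0,0,0,0,0,1]
    - [-0.1,0,0,0,0,0,1]
    - [-0.15,0,0,0,0,0,1]
    - [-0.3,0,0,0,0,0,1]

```text
t: 14.0
tool_pos: [0.5481, -0.0679, 0.0614]
orientation: [-0.237, 1.556, 0.237]
force: [-0.3, 1.0, 0.1]
opening: 0.0005
```

```bash
python3 chk.py s13
```

```text
t 14.05 mount xyz 0.0008113669957447736 -0.06067581982774278 0.061715518540664704 drop -0.0034155185406647068 tilt deg -0.05116505706598028 F [0.8064 0.6037 1.0229]
phi -0.05782095779050101 rise -10.456286943263876
pred tip px -0.05782095779050101 [[383.4967 263.3843]]
pred tip px 0.132 [[384.5616 247.6858]]
home tip px [[383.8836 258.8977]]
blue rows 234 258 x at bottom [383 384]
```

Force went to zero and the pointer is home (blue tip at row 258). Retracting upward.

Call:
jog_arm:
  targets:
    - [-1.5,0,0,0,0,0,1]
    - [-4,0,0,0,0,0,1]
    - [-7,0,0,0,0,0,1]
    - [-10,0,0,0,0,0,1]
    - [-13,0,0,0,0,0,1]

```text
t: 14.68
tool_pos: [0.5482, -0.068, 0.1941]
orientation: [-0.238, 1.554, 0.236]
force: [-0.1, 0.2, -0.1]
opening: 0.0004
```

Call:
jog_arm:
  targets:
    - [-2,-2,0,0,0,0,1]
    - [-3,-5,0,0,0,0,1]
    - [-3,-8,0,0,0,0,1]
    - [-3,-8,0,0,0,0,1]

```text
t: 15.18
tool_pos: [0.5722, -0.1461, 0.2254]
orientation: [-0.237, 1.553, 0.234]
force: [0.1, -0.4, 0.9]
opening: 0.0005
```

```bash
python3 chk.py s14
python3 - <<'E'
from h import *
cam("wrist","w14"); s=cam("side"); cv2.imwrite("pics/s14c.png",cv2.resize(s["frame"][130:300,280:450,::-1],None,fx=3.5,fy=3.5,interpolation=cv2.INTER_CUBIC))
a=cv2.imread("pics/s5c.png").astype(int);b=cv2.imread("pics/s14c.png").astype(int)
print("diff in lower part",np.abs(a-b).max(2)[150:].mean())
E
```

```text
t 15.22 mount xyz 0.0004124621816647451 -0.14116314208360073 0.22503222871798817 drop -0.16673222871798818 tilt deg -0.10044034636728344 F [0.3186 0.4465 1.0492]
diff in lower part 3.223212161269002Traceback (most recent call last):
  File "chk.py", line 8, in <module>
    phi=brentq(lambda f:.060*np.sin(f)+.031*(1-np.cos(f))-(.0583-p[2]),-.1,.3); print("phi",phi,"rise",180*np.sin(phi)-32.5*(1-np.cos(phi)))
    r = _zeros._brentq(f, a, b, xtol, rtol, maxiter, args, full_output, disp)
ValueError: f(a) and f(b) must have different signs
```

View pics/s14c.png

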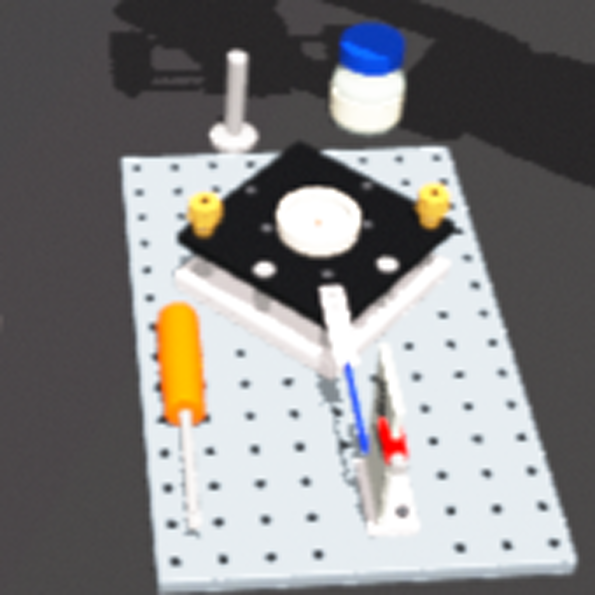

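View pics/w14.png

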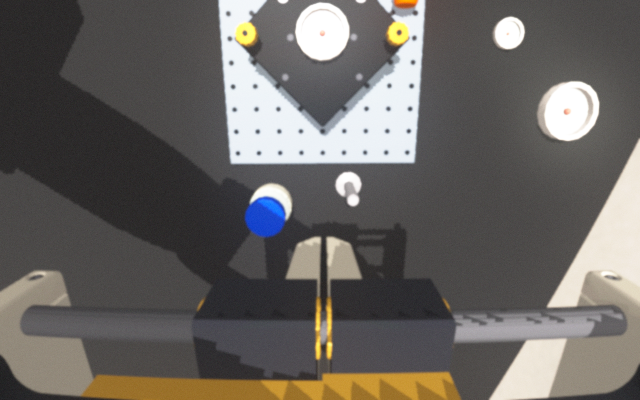

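The side view matches the picture from before the press: pointer tip at crop (365,448), chamber centred, and jar, post and driver unmoved. The hand is well clear at z = 0.225, so I'm handing in.

```bash
python3 -c "
from plant import ticket; print(ticket.close_job())"
```

```text
the job is handed in; nothing more can be done
None
```

The spring-return check is done and handed in, about 15 s into the 42 s allowed.

- **Index height:** close wrist views put the red index's middle at about 83 mm, roughly 23.5–23.8 mm above the pointer's zero. The pointer's home height came out at 59–60 mm, against 59.5 mm given.
- **Press and hold:** I pressed the free corner with the closed fingertips, following the plate's arc, with about 8 N upward on the tool. The hold lasted about 1.35 s, with a pointer rise of 23.5–23.6 mm (0.132–0.133 rad). That rise is worked out from how far the fingertip went down; the side camera agreed to within about a pixel (roughly 2 mm).
- **Return:** I eased the plate back over about 2.5 s, following it until the force reached zero at the height where I first made contact. The pointer was then at its home position in the side view.
- **Final check:** with the hand clear, the side view looked the same as before the press: chamber centred, jar, post, driver and index unmoved.

Two things did not agree or failed:
- An early rough fix put the index at 85 mm; I replaced it with the level close-up reading.
- The check script stopped with an error on its last run, because its tilt sum has no solution with the hand lifted clear. The final check therefore rests on comparing the pictures.

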